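# Wedge the rocking lamp power unit

## Robot

A 7-joint arm with a two-finger parallel gripper is mounted at the origin on the work surface. World frame = base frame: x ahead of the robot, y to its left, z up, the work surface at z = 0. Lengths are in m, angles in degrees, forces in N, time in s.
With the tool pointing down it reaches from about 0.425 to 0.825 m from the base axis. Payload 3.6 kg.
Tool frame: the origin (TCP) lies midway between the tips of the shut fingers; the grasp point (between the pads) lies 19 mm behind it; z points along the fingers, y is the line along which they close (so a half turn about z gives the same grasp; the last joint's range is limited). The gripper opens to 93 mm and grips with 3 to 60 N. Pads are 15 mm wide; open, the fingers measure 128 mm over their backs; the gripper's body (75 mm by 188 mm) begins 65 mm behind the grasp point.
Start: joints at [-1.518, 35.231, -0.722, 81.555, 0.464, 63.22, -2.315], TCP at [0.65, 0, 0.189] pointing down, gripper open.
Joint ranges: [-178.69, 178.69], [-17.37, 117.87], [-77.05, 75.6], [15.02, 138.74], [-78.02, 258.01], [0.78, 113.62], [-162.83, 162.83]. Speed limits (degrees/s): [159.86, 159.86, 180, 180, 180, 180, 180].

## Interface

Orientations are given as a 3x3 rotation matrix whose columns are the frame's x, y, z axes.
In Python, from workcell import read_state, capture, hand_in gives the robot as it stands. The module is installed in compiled form; this text tells all that it offers.
- The arm moves only by the tool carry_out, never from a script. Its argument "targets" is one flat list of numbers, 4 for each row, row after row: the shift along the tool's x, y, z in mm, then the turn about the tool's z in rad. In form: [dx, dy, dz, roll, dx, dy, dz, roll, ...]. A call has 1 to 5 rows; each row is the pose to reach, as a shift and turn from the pose commanded when the call began, along the tool's axes at that moment; what a row does not reach only later rows make up. A row lasts 1/12 s, in which the tool goes at most 41.7 mm and 7.16 degrees, less where a joint would pass 70% of its speed; a pose out of reach is approached as far as the arm can. A call with a gripper value outside its range is refused whole. "hand" is the closure, from -1 (fully open) to 1 (shut), set as the call begins (left out, the last holds). The fingers move at their own pace and stop on an object; the grip force is fixed at half the most. Time passes only in rows, so rows that repeat a pose let the fingers close. It gives the time, the measured TCP pose, the force, the opening and the grip force at its end, in the units of the state.
- read_state(): the state, without advancing time (a new reading comes with each control period).
- capture(name): name is "scene" or "side" or "wrist"; returns a dict with "pixels" (400x640x3 uint8, red, green, blue), "z_map" (400x640 float32, m along the optical axis (not along the pixel's ray), 0 where there is no reading), "fx", "fy", "cx", "cy" (pixels), "R" (3x3) and "t" (3): a world point X has camera coordinates R X + t; the wrist camera has in their place "T_tool_cam" (4x4, takes a point from camera to tool coordinates, whose origin is the TCP and whose axes are the flange's). Camera axes: x right, y down, z forward; pixel columns grow to the right and rows downward; lengths in m; the calibration is good to about 2 mm. A picture is of the moment at which its call begins: read the wrist's pose just before it.
- hand_in(): hands the job in; it is judged then, once.
The state is a dict: "time_s": time; "joints": joint angles; "joint_vel": joint speeds; "joint_efforts": joint torques, N m; "ee_pos": TCP position; "ee_rot": TCP orientation; "contact_force": force on the tool from outside, world axes, zero at the start; "moment": the same for the moment, N m; "gripper_width": opening from 0.0 (shut) to 1.0 (fully open); "finger_force": force on a finger pad.
Only numpy, scipy, OpenCV 4.12 (cv2) and the standard library are available. Lean on these libraries where they do the work, as an engineer would, in place of code of your own. Each camera call takes 0.05 s, during which the arm holds its last target. There are 200 camera calls.

## Task

The lamp power unit rocks because the bare stud under one of its corners has lost its rubber foot. Push the steel wedge along the bench, thin end first, under that stud until it sits tight and the unit no longer rocks, but do not jack the corner up or shove the unit round; then prove it by pressing firmly down with a fingertip on the top of the unit right over that corner, and take the hand away. Push and press only: pick nothing up, leave the unit standing just where it is and leave the other things on the bench alone.

Things in the scene. Friction and masses are not known exactly. Their poses are not given: they have to be found in the camera images.
- power_unit: Loose cream steel box 170 mm (its x) by 240 mm (its y), about 2.6 kg. Top 74 mm, underside 14 mm above the bench. Brass-coloured front panel on its +x face. Rubber feet at x, y = (65, -100), (-65, 100), (-65, -100) mm, a bare stud at (65, 100). At rest it stands level on the three feet. Origin: centre of its base at bench level; z up.
- stud (a point): Axis of the bare stud at the height of the unit's underside, 14 mm above the bench, 20 mm in from the unit's +x and +y faces. The stud is a steel bolt 12 mm thick, domed end down; the end hangs 4 to 8 mm above the bench (fixed, but differs from start to start and is not told).
- corner_top (a point): Point on the unit's flat top right above the stud, 74 mm above the bench: press here. Unwedged, 4 to 6 N here tips the corner down by 4 to 8 mm until the stud meets the bench. Once the wedge is tight a press of 8 to 20 N moves it by less than 1 mm.
- wedge: Steel taper wedge on the bench, 100 mm long (x), 40 mm wide (y), 270 g, 16 mm high at its upright thick end (x = -50 mm), sloping to 1.5 mm at its thin end (x = +50). Origin: centre of its base. Starts off the unit's +y side, thin end roughly along its -y, 30 to 70 mm short of the stud. Slides with 1 to 2 N; tight at a push of 3 to 7 N; 8 to 14 N jacks the corner up and shoves the unit.
- objective: Bystander: brass-coloured microscope objective, 36 mm across, 92 mm high, standing on the bench nose up. Origin: centre of its base.
- stage_glass: Bystander: brass-coloured ring with a glass plate, 90 mm across, 8 mm high, lying flat. Origin: centre of its base.
- screwdriver: Bystander: screwdriver lying on the bench, handle towards its -x. Origin: under its middle.
- old_foot: Bystander: the perished rubber foot, 22 mm across, 14 mm high, lying beside the unit's front. Origin: centre of its base.
There are look-alikes about, which are no part of the job. Of the things like the wedge, leave any that is orange; of the rest the smaller one is meant.

How it is judged:
By the outcome, as a careful person would: the job done as asked, in the order asked, and still so for the second after the job is handed in, with the robot touching nothing.
It also fails if it takes over 54 s, if anything falls off the work surface, if the arm or the gripper's body presses on something with over 40 N, if the wrist force passes 120 N, or if a joint passes its speed limit or range.

## Working session

There is one attempt and no reset: what is moved stays moved. The work goes in short steps, Python scripts to look and compute and a tool call to move; the robot and the scene stay as the last step left them, time stands still between calls to the robot, and variables do not carry over. Pictures are saved under pics/ and viewed, at most 10 in all, crops included, and the job is handed in when it is done.

Besides the shell and the picture viewer there is one more tool, called in YAML: its name, and indented under it one key for each argument. carry_out: Moves the arm, as the interface text tells. Its arguments: {"type":"object","properties":{"targets":{"type":"array"},"hand":{"type":"number"}},"required":["targets"]}

```bash
mkdir -p pics
cat > h.py <<'E'
import numpy as np, cv2
from workcell import read_state, capture
def snap(n,f):
    s=read_state(); c=capture(n); cv2.imwrite('pics/'+f+'.png',c['pixels'][:,:,::-1])
    if 'R' not in c:
        T=np.array(c['T_tool_cam']); Rw=np.array(s['ee_rot'])@T[:3,:3]; p=np.array(s['ee_rot'])@T[:3,3]+np.array(s['ee_pos'])
        c['R']=Rw.T; c['t']=-Rw.T@p
    np.savez('pics/'+f+'.npz',**{k:v for k,v in c.items()}); return c
def ray(c,u,v,z):
    R=np.array(c['R']);o=-R.T@np.array(c['t']); d=R.T@np.array([(u-c['cx'])/c['fx'],(v-c['cy'])/c['fy'],1])
    return o+d*(z-o[2])/d[2]
def cloud(c):
    R=np.array(c['R']);Z=c['z_map'];v,u=np.mgrid[:Z.shape[0],:Z.shape[1]]
    P=np.stack([(u-c['cx'])/c['fx']*Z,(v-c['cy'])/c['fy']*Z,Z],-1)
    W=(P-np.array(c['t']))@R; W[Z<=0]=np.nan; return W
E
python3 - <<'E'
from h import *
for n in('scene','side'): snap(n,n+'0')
s=read_state();print(s['time_s'],s['ee_rot'],s['contact_force'],s['gripper_width'])
E
```

```text
0.1 [[-4.70998724e-05  9.99997432e-01 -2.26558086e-03]
 [ 9.99999999e-01  4.70430739e-05 -2.51234392e-05]
 [-2.50167948e-05 -2.26558204e-03 -9.99997433e-01]] [ 1.36540041  0.08436379 -0.08138809] 1.0018440261171562
```

View pics/scene0.png

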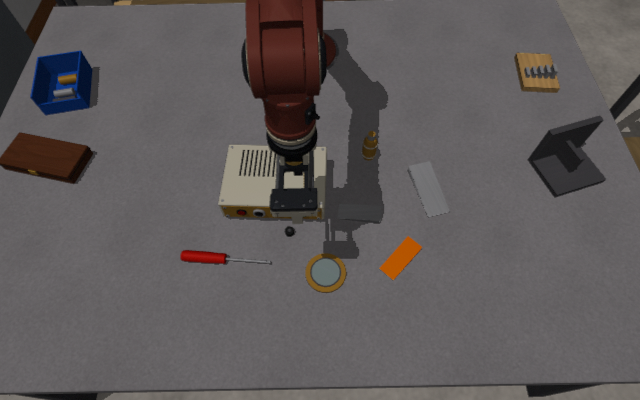

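View pics/side0.png

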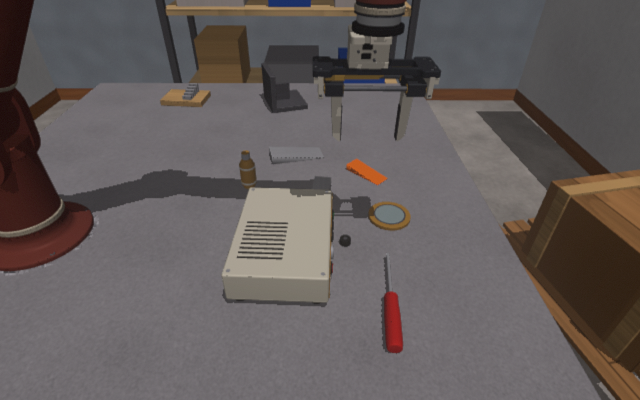

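The gray candidates are one in shadow at scene (360,212), side (310,187), and a lighter one at scene (428,188), side (296,154). The orange one at scene (401,258) is excluded. I'll enlarge and measure them.

Run:
```python
from h import *
a=cv2.imread('pics/scene0.png')[130:290,210:460]; b=cv2.imread('pics/side0.png')[130:310,215:425]
a=cv2.resize(a,(400,256),interpolation=3);b=cv2.resize(b,(400,343),interpolation=3)
a=cv2.resize(cv2.imread('pics/scene0.png')[130:290,300:460],(400,400),interpolation=3)
b=cv2.resize(cv2.imread('pics/side0.png')[130:290,225:385],(400,400),interpolation=3)
cv2.imwrite('pics/crop0.png',np.clip(np.hstack([a,b])*1.5,0,255))
for n in('scene0','side0'):
    c=dict(np.load(f'pics/{n}.npz')); W=cloud(c); z=W[...,2]
    print(n,'bench z',np.nanmedian(z[(W[...,0]>.4)&(W[...,0]<.9)&(abs(W[...,1])<.4)]))
    m=((z>.066)&(z<.082)&(W[...,0]>.3)&(W[...,0]<.9)&(abs(W[...,1])<.35)).astype(np.uint8)
    k,l,st,_=cv2.connectedComponentsWithStats(m); i=1+st[1:,4].argmax()
    P=W[l==i]; r=cv2.minAreaRect((P[:,:2]*1000).astype(np.float32)); print('unit',r,np.median(P[:,2]),cv2.boxPoints(r).round(0).tolist())
    m=((z>.0035)&(z<.03)&(W[...,0]>.35)&(W[...,0]<.95)&(abs(W[...,1])<.45)).astype(np.uint8)
    k,l,st,cc=cv2.connectedComponentsWithStats(m)
    for i in range(1,k):
        if st[i,4]>50:
            P=W[l==i]; r=cv2.minAreaRect((P[:,:2]*1000).astype(np.float32)); print(cc[i].round(),st[i,4],r,cv2.boxPoints(r).round(0).tolist(),P[:,2].max().round(4))
```

```text
scene0 bench z -6.320240835150252e-05
unit ((502.58282470703125, -121.7540512084961), (125.33014678955078, 173.751220703125), 87.80367279052734) 0.07290091497048527 [[413.0, -181.0], [587.0, -188.0], [592.0, -62.0], [418.0, -56.0]]
[368. 156.] 70 ((412.9142150878906, 170.9225616455078), (21.069067001342773, 39.885746002197266), 1.5557974576950073) [[402.0, 191.0], [403.0, 151.0], [424.0, 151.0], [423.0, 191.0]] 0.0295
[427. 186.] 1096 ((511.2098388671875, 307.1494445800781), (137.13278198242188, 57.27219772338867), 13.458087921142578) [[438.0, 319.0], [451.0, 263.0], [585.0, 295.0], [571.0, 351.0]] 0.0243
[364. 213.] 534 ((574.03466796875, 138.8426971435547), (90.1392593383789, 41.924537658691406), 80.5496597290039) [[546.0, 98.0], [587.0, 91.0], [602.0, 180.0], [561.0, 187.0]] 0.0197
[253. 216.] 126 ((588.4867553710938, -107.14447784423828), (158.84463500976562, 6.085444927215576), 86.47306823730469) [[581.0, -186.0], [587.0, -187.0], [596.0, -28.0], [590.0, -28.0]] 0.0298
[289. 231.] 80 ((620.5308837890625, -30.981048583984375), (21.759639739990234, 21.045541763305664), 22.78180694
[... 1804 characters left out ...]
]] 0.0123
[345. 240.] 111 ((618.7899169921875, -30.13469886779785), (22.780675888061523, 20.0689697265625), 88.09691619873047) [[608.0, -41.0], [628.0, -42.0], [629.0, -19.0], [609.0, -18.0]] 0.0171
[392. 316.] 1096 ((685.3682861328125, -171.82284545898438), (198.94874572753906, 25.47638511657715), 84.24922943115234) [[663.0, -270.0], [688.0, -272.0], [708.0, -74.0], [683.0, -72.0]] 0.0289
[277. 297.] 524 ((497.60400390625, -177.990478515625), (16.860689163208008, 171.89102172851562), 88.50225067138672) [[411.0, -184.0], [583.0, -189.0], [584.0, -172.0], [412.0, -167.0]] 0.03[ WARN:0@0.226] global loadsave.cpp:1063 imwrite_ Unsupported depth image for selected encoder is fallbacked to CV_8U.
```

View pics/crop0.png

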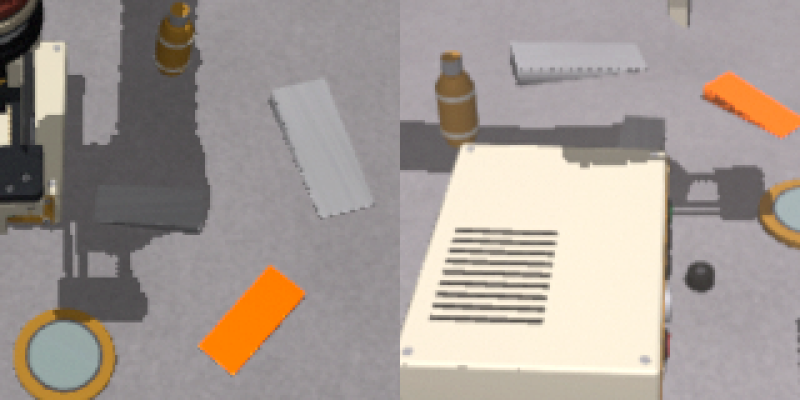

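The gray piece at scene (360,212), in shadow, measures about 100×40 mm, is not orange and is the smaller one, with its thick end towards +y. That's the wedge. The light one at (428,188) is about 140×57 mm, so I'll leave it alone. Next I move behind the wedge with the fingers part open and look.

carry_out:
  targets: [40, -13, 8, 0, 80, -26, 16, 0, 120, -40, 24, 0, 160, -53, 32, 0, 200, -66, 40, 0]
  hand: 0.55

```text
time_s: 0.52
ee_pos: [0.5846, 0.1958, 0.1491]
ee_rot: [[0.0, 1.0, -0.001], [1.0, -0.0, -0.0], [-0.0, -0.001, -1.0]]
contact_force: [1.1, -0.6, 0.8]
gripper_width: 0.695
finger_force: 0.0
```

carry_out:
  targets: [40, 0, 0, 0, 40, 0, 0, 0, 40, 0, 0, 0, 40, 0, 0, 0]

```text
time_s: 0.85
ee_pos: [0.5858, 0.2334, 0.1493]
ee_rot: [[0.0, 1.0, -0.001], [1.0, -0.0, -0.002], [-0.002, -0.001, -1.0]]
contact_force: [0.4, -1.6, -0.4]
gripper_width: 0.406
finger_force: 0.0
```

Run:
```python
from h import *
snap('scene','scene1');c=snap('wrist','wrist1')
s=read_state();print(s['time_s'],s['ee_pos'],s['contact_force'],s['gripper_width'])
W=cloud(c);np.set_printoptions(suppress=True,precision=3)
for v in range(0,400,57): print([tuple((W[v,u]*1000).round()) for u in range(0,640,91)])
a=cv2.imread('pics/scene1.png')[130:290,250:450];b=cv2.imread('pics/wrist1.png')
cv2.imwrite('pics/v1.png',np.vstack([b,cv2.resize(a[40:],(640,200))[:,:640]])[:600])
```

```text
0.95 [0.58652038 0.23162754 0.14964755] [-0.13401103 -0.11871241 -0.0706508 ] 0.3147158146708511
[(np.float64(293.0), np.float64(404.0), np.float64(0.0)), (np.float64(376.0), np.float64(404.0), np.float64(-0.0)), (np.float64(459.0), np.float64(404.0), np.float64(-1.0)), (np.float64(542.0), np.float64(404.0), np.float64(-1.0)), (np.float64(625.0), np.float64(404.0), np.float64(-1.0)), (np.float64(708.0), np.float64(404.0), np.float64(-1.0)), (np.float64(792.0), np.float64(404.0), np.float64(-2.0)), (np.float64(872.0), np.float64(403.0), np.float64(1.0))]
[(np.float64(281.0), np.float64(356.0), np.float64(-0.0)), (np.float64(368.0), np.float64(356.0), np.float64(0.0)), (np.float64(453.0), np.float64(356.0), np.float64(-1.0)), (np.float64(540.0), np.float64(356.0), np.float64(-2.0)), (np.float64(626.0), np.float64(356.0), np.float64(-1.0)), (np.float64(713.0), np.float64(356.0), np.float64(-2.0)), (np.float64(800.0), np.float64(356.0), np.float64(-3.0)), (np.float64(886.0), np.float64(355.0), np.float64(-1.0))]
[(np.float64(267.0), np.float64(304.0), np.float64(-1.0)), (np.float64(358.0
[... 2019 characters left out ...]
oat64(636.0), np.float64(42.0), np.float64(-1.0)), (np.float64(613.0), np.float64(258.0), np.float64(287.0)), (np.float64(631.0), np.float64(258.0), np.float64(287.0)), (np.float64(664.0), np.float64(248.0), np.float64(274.0))]
[(np.float64(530.0), np.float64(254.0), np.float64(296.0)), (np.float64(546.0), np.float64(254.0), np.float64(296.0)), (np.float64(562.0), np.float64(255.0), np.float64(297.0)), (np.float64(578.0), np.float64(254.0), np.float64(296.0)), (np.float64(594.0), np.float64(254.0), np.float64(296.0)), (np.float64(610.0), np.float64(254.0), np.float64(296.0)), (np.float64(626.0), np.float64(253.0), np.float64(296.0)), (np.float64(642.0), np.float64(254.0), np.float64(296.0))]
```

View pics/v1.png

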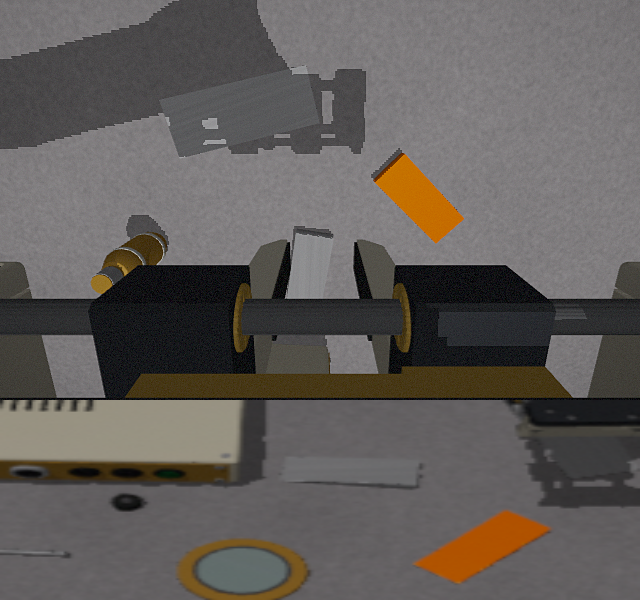

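The wrist view shows the wedge's thick end at (294..333, 228..236). The scene view now shows the unit and wedge unobstructed. I'll measure both from the depth map.

```bash
cat > m.py <<'E'
from h import *
def meas(n):
    c=dict(np.load(f'pics/{n}.npz')); W=cloud(c); z=W[...,2]
    def rect(lo,hi,x0,x1,y0,y1):
        m=((z>lo)&(z<hi)&(W[...,0]>x0)&(W[...,0]<x1)&(W[...,1]>y0)&(W[...,1]<y1)).astype(np.uint8)
        k,l,st,cc=cv2.connectedComponentsWithStats(m); i=1+st[1:,4].argmax(); P=W[l==i]*1000
        return P,cv2.boxPoints(cv2.minAreaRect(P[:,:2].astype(np.float32))).round(0).tolist(),st[i,4]
    if n[0]=='s':
        P,b,k=rect(.066,.082,.35,.65,-.25,.15); print(n,'unit',b,k)
    P,b,k=rect(.004,.03,.5,.66,.062,.22)
    print(n,'wedge',b,k)
    A=np.c_[P[:,:2],np.ones(len(P))]; g=np.linalg.lstsq(A,P[:,2],rcond=None)[0]
    print('slope',g, 'heading deg',np.degrees(np.arctan2(g[1],g[0])),'thin(z=1.5) y at x=570',(1.5-g[2]-g[0]*570)/g[1])
if __name__=='__main__':
    import sys; [meas(n) for n in sys.argv[1:]]
E
python3 m.py scene1
python3 - <<'E'
from h import *
c=dict(np.load('pics/wrist1.npz'))
for p in [(294,228),(333,236)]: print(ray(c,*p,.016)*1000)
c=dict(np.load('pics/scene1.npz'));im=c['pixels'].astype(int)
import cv2
E
```

```text
scene1 unit [[412.0, -179.0], [586.0, -188.0], [598.0, 52.0], [424.0, 61.0]] 6386
scene1 wedge [[547.0, 97.0], [590.0, 92.0], [601.0, 181.0], [557.0, 186.0]] 506
slope [-0.00756285  0.13369052 -5.56827793] heading deg 93.23776229699988 thin(z=1.5) y at x=570 85.11525921813532
[557.454102   190.61242437  16.        ]
[597.65310578 181.83409304  16.        ]
```

carry_out:
  targets: [-8, -1, 35, 0.05, -16, -2, 70, 0.05, -24, -3, 105, 0.05, -30, -3, 132, 0.05, -30, -3, 141, 0.05]

```text
time_s: 1.37
ee_pos: [0.5804, 0.1985, 0.0046]
ee_rot: [[0.056, 0.998, -0.008], [0.998, -0.056, -0.006], [-0.006, -0.007, -1.0]]
contact_force: [0.3, -0.6, -1.1]
gripper_width: 0.227
finger_force: 0.0
```

carry_out:
  targets: [0, 0, 0, 0, 0, 0, 0, 0, 0, 0, 0, 0]

```text
time_s: 1.62
ee_pos: [0.5847, 0.2053, 0.0109]
ee_rot: [[0.05, 0.999, 0.004], [0.999, -0.05, 0.002], [0.002, 0.004, -1.0]]
contact_force: [-0.1, -0.6, 0.4]
gripper_width: 0.225
finger_force: 0.0
```

carry_out:
  targets: [-4, 0, 0, 0, -8, 0, 0, 0, -12, 0, 0, 0, -16, 0, 0, 0, -20, 0, 0, 0]

```text
time_s: 2.03
ee_pos: [0.582, 0.1838, 0.0092]
ee_rot: [[0.05, 0.999, 0.001], [0.999, -0.05, -0.0], [0.0, 0.001, -1.0]]
contact_force: [-0.0, -0.2, 0.3]
gripper_width: 0.221
finger_force: 0.0
```

carry_out:
  targets: [-4, 0, 0, 0, -8, 0, 0, 0, -12, 0, 0, 0, -16, 0, 0, 0, -20, 0, 0, 0]

```text
time_s: 2.45
ee_pos: [0.5807, 0.164, 0.0087]
ee_rot: [[0.05, 0.999, -0.0], [0.999, -0.05, 0.0], [0.0, -0.0, -1.0]]
contact_force: [-0.5, -1.3, -1.3]
gripper_width: 0.224
finger_force: 0.0
```

carry_out:
  targets: [-4, 0, 0, 0, -8, 0, 0, 0, -12, 0, 0, 0, -12, 0, 0, 0, -12, 0, 0, 0]

```text
time_s: 2.87
ee_pos: [0.5803, 0.1521, 0.0088]
ee_rot: [[0.051, 0.999, 0.0], [0.999, -0.051, 0.0], [0.0, 0.0, -1.0]]
contact_force: [0.4, 0.3, 0.5]
gripper_width: 0.231
finger_force: 0.0
```

```bash
python3 - <<'E'
from h import *
snap('scene','scene2');snap('wrist','wrist2')
b=cv2.imread('pics/wrist2.png')
a=cv2.resize(cv2.imread('pics/scene2.png')[150:250,280:440],(640,200))
cv2.imwrite('pics/v2.png',np.vstack([b,cv2.resize(cv2.imread('pics/scene2.png')[170:250,300:428],(640,200))]))
s=read_state();print(s['time_s'],s['ee_pos'],s['contact_force'])
E
python3 m.py scene2
```

```text
2.9667 [0.58019336 0.1528163  0.0088135 ] [-0.81072011  0.01637846  0.70325485]
scene2 unit [[411.0, -179.0], [585.0, -188.0], [598.0, 51.0], [424.0, 61.0]] 6387
scene2 wedge [[547.0, 110.0], [586.0, 100.0], [593.0, 125.0], [554.0, 135.0]] 116
slope [  0.0318756    0.12218024 -26.43813231] heading deg 75.37803107304639 thin(z=1.5) y at x=570 79.95598452517918
```

View pics/v2.png

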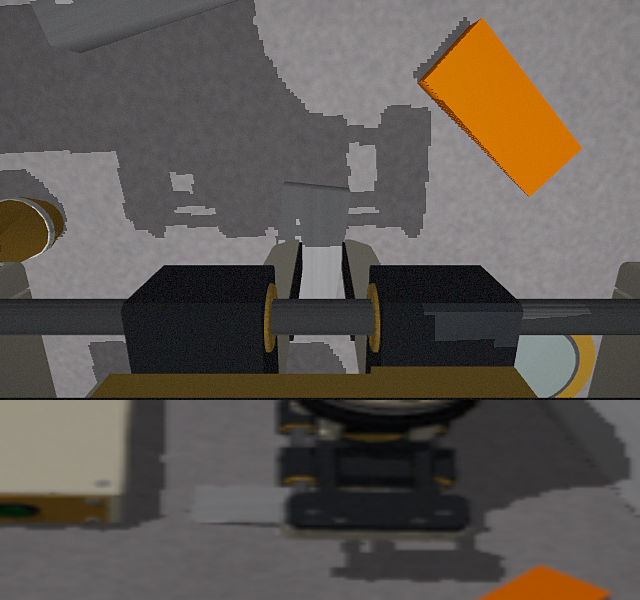

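Run:
```python
from h import *
c=dict(np.load('pics/wrist2.npz'))
for p in [(283,183),(350,188),(310,238),(300,245)]: print(p,ray(c,*p,.016)*1000,(cloud(c)[p[1],p[0]]*1000).round())
W=cloud(c)
print([(v,(W[v,316]*1000).round().tolist()) for v in range(176,262,5)])
print([(u,(W[247,u]*1000).round().tolist()) for u in range(262,390,6)])
```

```text
(283, 183) [559.85770601 186.64189884  16.        ] [559. 185.   6.]
(350, 188) [597.78633012 181.88254988  16.        ] [599. 178.  -1.]
(310, 238) [573.25043288 152.7881671   16.        ] [573. 151.  11.]
(300, 245) [567.0319989 148.6525322  16.       ] [569. 159.  43.]
[(176, [578.0, 187.0, 1.0]), (181, [578.0, 184.0, -0.0]), (186, [578.0, 182.0, 4.0]), (191, [578.0, 181.0, 15.0]), (196, [578.0, 178.0, 14.0]), (201, [578.0, 175.0, 14.0]), (206, [578.0, 172.0, 13.0]), (211, [578.0, 168.0, 13.0]), (216, [577.0, 165.0, 12.0]), (221, [577.0, 162.0, 13.0]), (226, [577.0, 159.0, 12.0]), (231, [577.0, 156.0, 13.0]), (236, [577.0, 152.0, 11.0]), (241, [576.0, 148.0, 10.0]), (246, [576.0, 145.0, 10.0]), (251, [576.0, 142.0, 10.0]), (256, [576.0, 138.0, 8.0]), (261, [576.0, 134.0, 7.0])]
[(262, [541.0, 142.0, -2.0]), (268, [545.0, 142.0, -0.0]), (274, [557.0, 161.0, 49.0]), (280, [560.0, 161.0, 48.0]), (286, [563.0, 161.0, 49.0]), (292, [566.0, 161.0, 49.0]), (298, [569.0, 159.0, 45.0]), (304, [569.0, 144.0, 9.0]), (310, [573.0, 145.0, 10.0]), (316, [576.0, 145.0, 10.0]), (322, [580.0, 144.0, 9.0]), (328, [584.0, 144.0, 9.0]), (334, [587.0, 144.0, 11.0]), (340, [591.0, 144.0, 11.0]), (346, [593.0, 160.0, 50.0]), (352, [595.0, 159.0, 49.0]), (358, [598.0, 159.0, 49.0]), (364, [601.0, 159.0, 49.0]), (370, [604.0, 159.0, 49.0]), (376, [615.0, 138.0, -1.0]), (382, [619.0, 138.0, -2.0]), (388, [623.0, 138.0, -1.0])]
```

The fingers passed over the wedge, because part-open tips sit higher than the TCP, and nothing moved. The shut fingers make a face about 35 mm wide, so I'll lift, back off, shut and push with that.

carry_out:
  targets: [0, 0, -20, 0, 0, 0, -40, 0, 20, 0, -40, 0, 40, 0, -40, 0, 60, 0, -40, 0]
  hand: 1

```text
time_s: 3.38
ee_pos: [0.5835, 0.2133, 0.0494]
ee_rot: [[0.05, 0.999, 0.001], [0.999, -0.05, 0.001], [0.001, 0.001, -1.0]]
contact_force: [0.5, -0.9, -0.4]
gripper_width: 0.003
finger_force: 0.0
```

carry_out:
  targets: [0, 0, 10, 0, 0, 0, 20, 0, 0, 0, 30, 0, 0, 0, 40, 0, 0, 0, 41, 0]

```text
time_s: 3.8
ee_pos: [0.5813, 0.2096, 0.0047]
ee_rot: [[0.052, 0.999, -0.005], [0.999, -0.052, -0.003], [-0.003, -0.005, -1.0]]
contact_force: [-0.2, -1.6, -0.3]
gripper_width: 0.008
finger_force: 0.0
```

carry_out:
  targets: [0, 0, 0, 0, 0, 0, 0, 0, 0, 0, 0, 0, 0, 0, 0, 0]

```text
time_s: 4.13
ee_pos: [0.5837, 0.2123, 0.0084]
ee_rot: [[0.05, 0.999, 0.001], [0.999, -0.05, 0.0], [0.0, 0.001, -1.0]]
contact_force: [-1.0, -0.0, -0.1]
gripper_width: 0.005
finger_force: 0.0
```

Run:
```python
from h import *
c=snap('wrist','wrist3');W=cloud(c)*1000
s=read_state();print(s['time_s'],s['ee_pos'],s['contact_force'],s['gripper_width'])
print([(v,W[v,316].round().tolist()) for v in range(200,300,5)])
for v in (240,250,260): print([(u,W[v,u].round().tolist()) for u in range(262,390,8)])
```

```text
4.1833 [0.58365605 0.21240069 0.00837527] [ 0.52543291 -0.14221669 -0.03073255] 0.0032917103767364027
[(200, [581.0, 231.0, -1.0]), (205, [581.0, 228.0, -1.0]), (210, [581.0, 226.0, 1.0]), (215, [581.0, 221.0, -2.0]), (220, [580.0, 218.0, -1.0]), (225, [580.0, 215.0, -0.0]), (230, [580.0, 212.0, 0.0]), (235, [580.0, 209.0, -0.0]), (240, [581.0, 220.0, 39.0]), (245, [581.0, 219.0, 44.0]), (250, [581.0, 220.0, 53.0]), (255, [581.0, 220.0, 59.0]), (260, [582.0, 220.0, 64.0]), (265, [582.0, 219.0, 68.0]), (270, [582.0, 220.0, 74.0]), (275, [582.0, 220.0, 79.0]), (280, [582.0, 220.0, 83.0]), (285, [584.0, 245.0, 135.0]), (290, [584.0, 244.0, 136.0]), (295, [584.0, 244.0, 138.0])]
[(262, [545.0, 207.0, -1.0]), (270, [550.0, 206.0, -2.0]), (278, [555.0, 206.0, -0.0]), (286, [560.0, 206.0, -1.0]), (294, [565.0, 206.0, -0.0]), (302, [571.0, 206.0, -0.0]), (310, [578.0, 220.0, 40.0]), (318, [582.0, 220.0, 39.0]), (326, [586.0, 220.0, 39.0]), (334, [590.0, 219.0, 39.0]), (342, [596.0, 204.0, -2.0]), (350, [602.0, 204.0, -1.0]), (358, [607.0, 204.0, 1.0]), (366, [612.0, 203.0, -2.0]), (374, [617
[... 276 characters left out ...]
0]), (326, [586.0, 220.0, 53.0]), (334, [590.0, 219.0, 52.0]), (342, [594.0, 219.0, 52.0]), (350, [598.0, 219.0, 52.0]), (358, [607.0, 196.0, -2.0]), (366, [612.0, 196.0, -2.0]), (374, [617.0, 196.0, -0.0]), (382, [622.0, 196.0, -1.0])]
[(262, [543.0, 193.0, -1.0]), (270, [549.0, 192.0, -1.0]), (278, [554.0, 193.0, 1.0]), (286, [559.0, 192.0, -0.0]), (294, [572.0, 220.0, 63.0]), (302, [575.0, 220.0, 64.0]), (310, [579.0, 220.0, 64.0]), (318, [582.0, 218.0, 59.0]), (326, [586.0, 220.0, 64.0]), (334, [590.0, 220.0, 65.0]), (342, [593.0, 219.0, 64.0]), (350, [597.0, 219.0, 64.0]), (358, [606.0, 190.0, -0.0]), (366, [612.0, 190.0, -0.0]), (374, [617.0, 189.0, -1.0]), (382, [622.0, 189.0, -1.0])]
```

Run:
```python
from h import *
c=snap('side','side3')
R=c['R'];t=c['t']
for X in [(.5837,.2124,.0084),(.5837,.2124,.0)]:
    p=np.array(R)@X+t; print(c['fx']*p[0]/p[2]+c['cx'],c['fy']*p[1]/p[2]+c['cy'])
a=cv2.imread('pics/side3.png')[80:230,220:420]; cv2.imwrite('pics/v3.png',cv2.resize(a,(800,600),interpolation=3))
```

```text
324.2872357685023 173.05347472966145
324.24002602035716 175.88440082933244
```

View pics/v3.png

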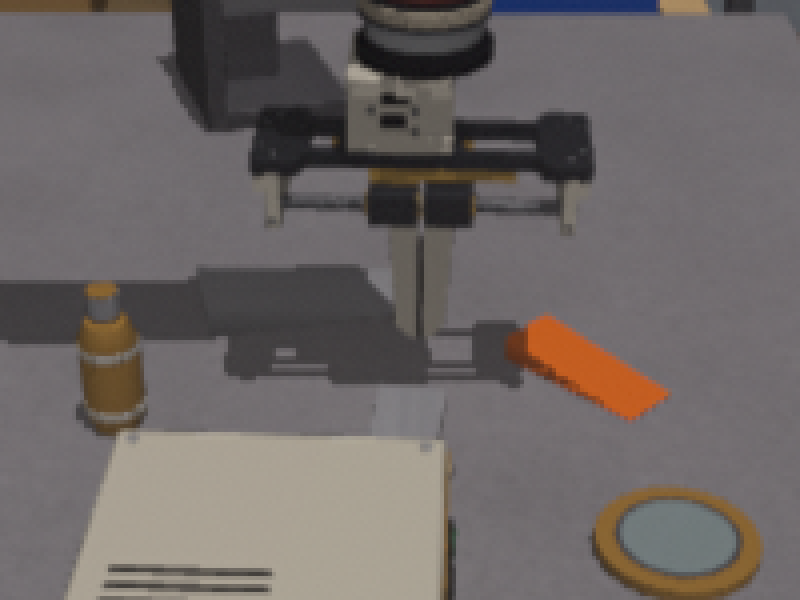

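Run:
```python
from h import *
c=dict(np.load('pics/side3.npz'));W=cloud(c)*1000
for u in (319,321,327,330): print([(v,W[v,u].round().tolist()) for v in range(148,172,2)])
```

```text
[(148, [570.0, 206.0, 82.0]), (150, [570.0, 205.0, 78.0]), (152, [570.0, 206.0, 72.0]), (154, [570.0, 204.0, 67.0]), (156, [570.0, 205.0, 62.0]), (158, [570.0, 204.0, 56.0]), (160, [570.0, 203.0, 52.0]), (162, [571.0, 274.0, 3.0]), (164, [571.0, 266.0, 1.0]), (166, [571.0, 255.0, 2.0]), (168, [571.0, 247.0, 1.0]), (170, [571.0, 235.0, 3.0])]
[(148, [575.0, 207.0, 82.0]), (150, [575.0, 206.0, 77.0]), (152, [575.0, 208.0, 71.0]), (154, [575.0, 205.0, 67.0]), (156, [575.0, 205.0, 61.0]), (158, [575.0, 206.0, 56.0]), (160, [575.0, 206.0, 50.0]), (162, [575.0, 205.0, 45.0]), (164, [577.0, 266.0, 2.0]), (166, [576.0, 257.0, 1.0]), (168, [576.0, 248.0, 1.0]), (170, [576.0, 236.0, 2.0])]
[(148, [589.0, 205.0, 83.0]), (150, [589.0, 204.0, 78.0]), (152, [589.0, 205.0, 73.0]), (154, [589.0, 204.0, 68.0]), (156, [589.0, 205.0, 62.0]), (158, [589.0, 204.0, 56.0]), (160, [589.0, 206.0, 50.0]), (162, [589.0, 204.0, 46.0]), (164, [592.0, 267.0, 1.0]), (166, [592.0, 257.0, 1.0]), (168, [591.0, 245.0, 2.0]), (170, [591.0, 239.0, 0.0])]
[(148, [596.0, 202.0, 85.0]), (150, [596.0, 207.0, 77.0]), (152, [596.0, 203.0, 73.0]), (154, [596.0, 205.0, 67.0]), (156, [596.0, 202.0, 63.0]), (158, [597.0, 207.0, 55.0]), (160, [597.0, 204.0, 51.0]), (162, [600.0, 277.0, 0.0]), (164, [600.0, 265.0, 2.0]), (166, [600.0, 255.0, 2.0]), (168, [599.0, 249.0, -0.0]), (170, [599.0, 234.0, 4.0])]
```

Both cameras put the fingertips about 30 mm above the reported TCP. I'll lower gently by that much, watching the force.

carry_out:
  targets: [0, 0, 5, 0, 0, 0, 10, 0, 0, 0, 15, 0, 0, 0, 20, 0, 0, 0, 20, 0]

```text
time_s: 4.65
ee_pos: [0.582, 0.2119, -0.0138]
ee_rot: [[0.05, 0.999, -0.003], [0.999, -0.05, -0.001], [-0.001, -0.003, -1.0]]
contact_force: [-0.3, -0.2, -0.6]
gripper_width: 0.003
finger_force: 0.0
```

carry_out:
  targets: [0, 0, 0, 0, 0, 0, 0, 0]

```text
time_s: 4.82
ee_pos: [0.5832, 0.2124, -0.0123]
ee_rot: [[0.05, 0.999, -0.0], [0.999, -0.05, 0.0], [0.0, -0.0, -1.0]]
contact_force: [0.4, 0.5, -0.3]
gripper_width: 0.004
finger_force: 0.0
```

Run:
```python
from h import *
c=snap('side','side4');W=cloud(c)*1000
s=read_state();print(s['time_s'],s['ee_pos'],s['contact_force'])
for u in (320,322,324,327): print([(v,W[v,u].round().tolist()) for v in range(160,180,1)])
```

```text
4.8667 [ 0.58339234  0.21244162 -0.01210949] [-0.05793765 -0.57898074  0.31275542]
[(160, [573.0, 204.0, 51.0]), (161, [573.0, 207.0, 46.0]), (162, [573.0, 206.0, 44.0]), (163, [573.0, 206.0, 42.0]), (164, [573.0, 207.0, 38.0]), (165, [573.0, 207.0, 35.0]), (166, [573.0, 207.0, 33.0]), (167, [573.0, 204.0, 31.0]), (168, [573.0, 208.0, 26.0]), (169, [573.0, 204.0, 26.0]), (170, [573.0, 234.0, 4.0]), (171, [573.0, 234.0, 0.0]), (172, [573.0, 227.0, 2.0]), (173, [573.0, 223.0, 1.0]), (174, [573.0, 219.0, 2.0]), (175, [573.0, 216.0, 0.0]), (176, [573.0, 185.0, 18.0]), (177, [573.0, 184.0, 16.0]), (178, [573.0, 178.0, 17.0]), (179, [572.0, 175.0, 16.0])]
[(160, [577.0, 205.0, 51.0]), (161, [577.0, 205.0, 48.0]), (162, [578.0, 205.0, 45.0]), (163, [577.0, 203.0, 43.0]), (164, [578.0, 206.0, 39.0]), (165, [578.0, 206.0, 36.0]), (166, [578.0, 205.0, 33.0]), (167, [578.0, 204.0, 31.0]), (168, [578.0, 206.0, 27.0]), (169, [578.0, 206.0, 24.0]), (170, [578.0, 206.0, 22.0]), (171, [578.0, 230.0, 3.0]), (172, [578.0, 231.0, -0.0]), (173, [578.0, 220.0, 3.0]), (174, [578.0, 220.0, 1.0]), (175, [57
[... 584 characters left out ...]
.0, 1.0]), (176, [583.0, 210.0, 1.0]), (177, [582.0, 180.0, 18.0]), (178, [582.0, 177.0, 17.0]), (179, [582.0, 174.0, 17.0])]
[(160, [589.0, 206.0, 50.0]), (161, [590.0, 206.0, 47.0]), (162, [589.0, 203.0, 46.0]), (163, [590.0, 204.0, 43.0]), (164, [590.0, 206.0, 39.0]), (165, [590.0, 204.0, 37.0]), (166, [590.0, 205.0, 33.0]), (167, [590.0, 207.0, 30.0]), (168, [590.0, 207.0, 27.0]), (169, [590.0, 206.0, 25.0]), (170, [590.0, 206.0, 21.0]), (171, [591.0, 234.0, 0.0]), (172, [591.0, 225.0, 3.0]), (173, [591.0, 222.0, 2.0]), (174, [591.0, 218.0, 2.0]), (175, [591.0, 214.0, 2.0]), (176, [590.0, 210.0, 1.0]), (177, [589.0, 182.0, 17.0]), (178, [589.0, 179.0, 16.0]), (179, [589.0, 173.0, 17.0])]
```

carry_out:
  targets: [-2, -2, 5, 0, -4, -2, 10, 0, -4, -2, 14, 0, -8, -2, 14, 0, -12, -2, 14, 0]

```text
time_s: 5.28
ee_pos: [0.5802, 0.2002, -0.0267]
ee_rot: [[0.05, 0.999, -0.001], [0.999, -0.05, -0.0], [-0.0, -0.001, -1.0]]
contact_force: [0.2, -0.1, -0.5]
gripper_width: 0.007
finger_force: 0.0
```

carry_out:
  targets: [-4, 0, 0, 0, -8, 0, 0, 0, -12, 0, 0, 0, -16, 0, 0, 0, -20, 0, 0, 0]

```text
time_s: 5.7
ee_pos: [0.5796, 0.1806, -0.0261]
ee_rot: [[0.05, 0.999, 0.0], [0.999, -0.05, 0.001], [0.001, 0.0, -1.0]]
contact_force: [-0.2, 1.7, -0.1]
gripper_width: 0.005
finger_force: 0.6
```

carry_out:
  targets: [-4, 0, 0, 0, -8, 0, 0, 0, -12, 0, 0, 0, -12, 0, 0, 0]

```text
time_s: 6.03
ee_pos: [0.579, 0.167, -0.0262]
ee_rot: [[0.051, 0.999, -0.0], [0.999, -0.051, -0.001], [-0.001, -0.0, -1.0]]
contact_force: [0.2, 1.1, -0.5]
gripper_width: 0.002
finger_force: 0.0
```

```bash
python3 - <<'E'
from h import *
c=snap('scene','scene5');snap('side','side5')
s=read_state();print(s['time_s'],s['ee_pos'],s['contact_force'])
a=cv2.imread('pics/side5.png')[120:220,240:390];b=cv2.imread('pics/scene5.png')[180:240,300:420]
cv2.imwrite('pics/v5.png',np.vstack([cv2.resize(a,(450,300),interpolation=3),cv2.resize(b,(450,225),interpolation=3)]))
E
python3 m.py scene5
```

```text
6.1333 [ 0.57913614  0.16753041 -0.02616986] [-0.34895051 -0.92401907 -0.36050944]
scene5 unit [[412.0, -179.0], [585.0, -189.0], [598.0, 51.0], [425.0, 61.0]] 6375
scene5 wedge [[552.0, 75.0], [595.0, 71.0], [600.0, 142.0], [557.0, 145.0]] 403
slope [-0.00765334  0.1192811  -0.37486981] heading deg 93.67119093584459 thin(z=1.5) y at x=570 52.29053313171527
```

View pics/v5.png

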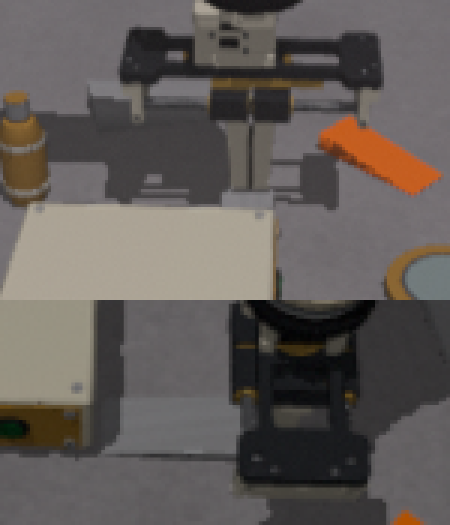

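The side and scene views show the wedge aligned with the unit, its thin end just short of the unit's face, in line with the stud. I keep pushing, more slowly from here.

carry_out:
  targets: [-4, 0, 0, 0, -8, 0, 0, 0, -12, 0, 0, 0, -16, 0, 0, 0, -20, 0, 0, 0]

```text
time_s: 6.55
ee_pos: [0.5781, 0.1484, -0.0261]
ee_rot: [[0.05, 0.999, 0.0], [0.999, -0.05, 0.0], [0.0, 0.0, -1.0]]
contact_force: [-0.1, 1.4, 0.7]
gripper_width: 0.006
finger_force: 0.9
```

carry_out:
  targets: [-3, 0, 0, 0, -6, 0, 0, 0, -9, 0, 0, 0, -12, 0, 0, 0, -15, 0, 0, 0]

```text
time_s: 6.97
ee_pos: [0.5773, 0.1335, -0.0261]
ee_rot: [[0.05, 0.999, 0.0], [0.999, -0.05, 0.0], [0.0, 0.0, -1.0]]
contact_force: [0.4, 2.2, 0.2]
gripper_width: 0.002
finger_force: 1.0
```

carry_out:
  targets: [-1, 0, 0, 0, -2, 0, 0, 0, -3, 0, 0, 0, -4, 0, 0, 0]

```text
time_s: 7.3
ee_pos: [0.5771, 0.1299, -0.0262]
ee_rot: [[0.05, 0.999, 0.0], [0.999, -0.05, 0.0], [0.0, 0.0, -1.0]]
contact_force: [0.3, 1.4, 1.2]
gripper_width: 0.005
finger_force: 1.1
```

carry_out:
  targets: [-1, 0, 0, 0, -2, 0, 0, 0, -3, 0, 0, 0, -4, 0, 0, 0]

```text
time_s: 7.63
ee_pos: [0.5769, 0.1257, -0.0261]
ee_rot: [[0.05, 0.999, 0.0], [0.999, -0.05, 0.0], [0.0, 0.0, -1.0]]
contact_force: [0.2, 2.2, 1.2]
gripper_width: 0.005
finger_force: 1.2
```

carry_out:
  targets: [-1, 0, 0, 0, -2, 0, 0, 0, -3, 0, 0, 0]

```text
time_s: 7.88
ee_pos: [0.5768, 0.1226, -0.0262]
ee_rot: [[0.05, 0.999, 0.0], [0.999, -0.05, 0.0], [0.0, 0.0, -1.0]]
contact_force: [-0.1, 2.8, 0.6]
gripper_width: 0.009
finger_force: 1.3
```

carry_out:
  targets: [-0.7, 0, 0, 0, -1.4, 0, 0, 0, -2, 0, 0, 0]

```text
time_s: 8.13
ee_pos: [0.5767, 0.1208, -0.0261]
ee_rot: [[0.05, 0.999, 0.0], [0.999, -0.05, 0.0], [0.0, 0.0, -1.0]]
contact_force: [0.3, 2.3, 0.9]
gripper_width: 0.004
finger_force: 1.6
```

carry_out:
  targets: [-0.7, 0, 0, 0, -1.4, 0, 0, 0, -2, 0, 0, 0]

```text
time_s: 8.38
ee_pos: [0.5766, 0.1197, -0.0261]
ee_rot: [[0.049, 0.999, 0.0], [0.999, -0.049, 0.001], [0.001, 0.0, -1.0]]
contact_force: [-0.4, 4.9, 0.3]
gripper_width: 0.004
finger_force: 2.5
```

carry_out:
  targets: [-0.7, 0, 0, 0, -1.4, 0, 0, 0, -2, 0, 0, 0]

```text
time_s: 8.63
ee_pos: [0.5766, 0.119, -0.0261]
ee_rot: [[0.049, 0.999, 0.001], [0.999, -0.049, 0.003], [0.003, 0.001, -1.0]]
contact_force: [-0.4, 6.6, 0.6]
gripper_width: 0.007
finger_force: 3.3
```

The force climbed to 6.6 N and the tip has nearly stopped advancing, so the wedge is tight. I back off and check.

carry_out:
  targets: [4, 0, 0, 0, 10, 0, 0, 0, 20, 0, 0, 0, 30, 0, -10, 0, 30, 0, -40, 0]

```text
time_s: 9.05
ee_pos: [0.574, 0.1491, 0.0107]
ee_rot: [[0.046, 0.999, -0.009], [0.999, -0.046, -0.001], [-0.001, -0.009, -1.0]]
contact_force: [-0.5, 0.5, 0.2]
gripper_width: 0.002
finger_force: 0.0
```

carry_out:
  targets: [10, 0, -40, 0, 20, 0, -80, 0, 20, 0, -90, 0, 20, 0, -90, 0]

```text
time_s: 9.38
ee_pos: [0.5816, 0.1689, 0.1085]
ee_rot: [[0.048, 0.999, 0.009], [0.999, -0.048, 0.003], [0.003, 0.009, -1.0]]
contact_force: [0.8, -1.0, 0.5]
gripper_width: -0.001
finger_force: 0.0
```

```bash
python3 - <<'E'
from h import *
c=snap('scene','scene6');snap('side','side6')
s=read_state();print(s['time_s'],s['ee_pos'],s['contact_force'])
for n in('5','6'):
    c=dict(np.load(f'pics/side{n}.npz'));W=cloud(c)*1000;m=(abs(W[...,2]-74)<8)&(abs(W[...,0]-503)<100)&(abs(W[...,1]+62)<125)
    P=W[m];g=np.linalg.lstsq(np.c_[P[:,:2],np.ones(len(P))],P[:,2],rcond=None)[0];print(n,'top z at corner',g@[576,34,1],'centre',g@[503,-62,1],len(P))
    r=cv2.boxPoints(cv2.minAreaRect(P[:,:2].astype(np.float32))).round(1).tolist();print(r)
a=cv2.imread('pics/side6.png')[120:220,240:390];b=cv2.imread('pics/scene6.png')[180:240,300:420]
cv2.imwrite('pics/v6.png',np.vstack([cv2.resize(a,(450,300),interpolation=3),cv2.resize(b,(450,225),interpolation=3)]))
E
python3 m.py scene6
```

```text
9.4833 [0.57825319 0.16622161 0.10361969] [-0.56643495 -0.59155053 -0.43944708]
5 top z at corner 75.35242964712344 centre 74.90853104522486 8924
[[410.3999938964844, -179.0], [582.0999755859375, -188.39999389648438], [595.2999877929688, 53.20000076293945], [423.6000061035156, 62.599998474121094]]
6 top z at corner 75.4146754304511 centre 74.91464403558817 8924
[[410.1000061035156, -179.10000610351562], [582.0, -188.5], [595.2999877929688, 53.20000076293945], [423.3999938964844, 62.599998474121094]]
scene6 unit [[410.0, -178.0], [584.0, -189.0], [599.0, 50.0], [426.0, 62.0]] 6386
scene6 wedge [[554.0, 64.0], [596.0, 63.0], [598.0, 108.0], [556.0, 109.0]] 329
slope [-0.02797036  0.13106287 16.02483076] heading deg 102.04687453047838 thin(z=1.5) y at x=570 10.821336807140685
```

View pics/v6.png

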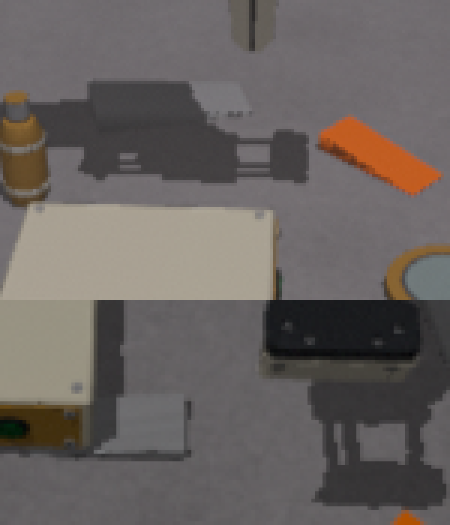

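The unit hasn't moved or lifted (within about 0.5 mm), and the wedge sits under the corner. Next I go over corner_top, at about (576, 33).

carry_out:
  targets: [-30, 1, 0, 0, -60, 2, 0, 0, -90, 3, 10, 0, -118, 4, 25, 0, -133, 5, 40, 0]

```text
time_s: 9.9
ee_pos: [0.5751, 0.0274, 0.0613]
ee_rot: [[0.056, 0.998, -0.005], [0.998, -0.056, -0.004], [-0.004, -0.004, -1.0]]
contact_force: [-0.1, 0.4, -0.4]
gripper_width: 0.004
finger_force: 0.0
```

carry_out:
  targets: [0, 0, 0, 0, 0, 0, 0, 0, 0, 0, 0, 0, 0, 0, 0, 0]

```text
time_s: 10.23
ee_pos: [0.5775, 0.0361, 0.064]
ee_rot: [[0.047, 0.999, 0.0], [0.999, -0.047, 0.002], [0.002, 0.0, -1.0]]
contact_force: [0.6, -0.4, 0.6]
gripper_width: 0.009
finger_force: 0.0
```

Run:
```python
from h import *
c=snap('side','side7');W=cloud(c)*1000
s=read_state();print(s['time_s'],s['ee_pos'],s['contact_force'])
m=(W[...,2]>85)&(W[...,2]<120)&(abs(W[...,0]-576)<40)&(abs(W[...,1]-33)<40);v,u=np.where(m);P=W[m]
low=v>=v.max()-3; print(v.max(),P[low].mean(0),P[low].min(0),P[low].max(0))
```

```text
10.2833 [0.57760951 0.03594221 0.06423679] [-1.45661946  0.05670785 -0.53303116]
187 [577.55849095  28.73837519 100.23873333] [565.78891889  26.21131513  94.94958226] [589.1164773   31.10587266 104.77797234]
```

carry_out:
  targets: [-1, 0, 4, 0, -2, -1, 8, 0, -2, -1, 12, 0, -2, -1, 15, 0, -2, -1, 15, 0]

```text
time_s: 10.7
ee_pos: [0.5754, 0.0315, 0.0479]
ee_rot: [[0.05, 0.999, -0.002], [0.999, -0.05, -0.0], [-0.0, -0.002, -1.0]]
contact_force: [-1.1, -0.1, -0.6]
gripper_width: 0.004
finger_force: 0.0
```

carry_out:
  targets: [0, 0, 1, 0, 0, 0, 2, 0, 0, 0, 2, 0]

```text
time_s: 10.95
ee_pos: [0.5761, 0.0315, 0.0467]
ee_rot: [[0.05, 0.999, -0.0], [0.999, -0.05, 0.0], [0.0, -0.0, -1.0]]
contact_force: [0.6, -0.5, 0.1]
gripper_width: 0.004
finger_force: 0.0
```

carry_out:
  targets: [0, 0, 1, 0, 0, 0, 2, 0, 0, 0, 2, 0]

```text
time_s: 11.2
ee_pos: [0.5761, 0.0315, 0.0447]
ee_rot: [[0.05, 0.999, -0.0], [0.999, -0.05, 0.0], [0.0, -0.0, -1.0]]
contact_force: [-0.5, -0.5, 0.1]
gripper_width: 0.007
finger_force: 0.0
```

carry_out:
  targets: [0, 0, 1, 0, 0, 0, 1, 0]

```text
time_s: 11.37
ee_pos: [0.5762, 0.0315, 0.0444]
ee_rot: [[0.05, 0.999, 0.0], [0.999, -0.05, 0.0], [0.0, 0.0, -1.0]]
contact_force: [-0.4, -0.5, 4.4]
gripper_width: 0.005
finger_force: 2.0
```

carry_out:
  targets: [0, 0, 1, 0, 0, 0, 1, 0]

```text
time_s: 11.53
ee_pos: [0.5763, 0.0315, 0.0443]
ee_rot: [[0.05, 0.999, 0.001], [0.999, -0.05, 0.0], [0.0, 0.001, -1.0]]
contact_force: [-3.3, -0.0, 9.2]
gripper_width: 0.004
finger_force: 4.7
```

carry_out:
  targets: [0, 0, 1, 0, 0, 0, 1, 0]

```text
time_s: 11.7
ee_pos: [0.5764, 0.0316, 0.044]
ee_rot: [[0.05, 0.999, 0.001], [0.999, -0.05, 0.0], [0.0, 0.001, -1.0]]
contact_force: [-3.2, -0.2, 13.2]
gripper_width: 0.001
finger_force: 6.9
```

At 13 N the corner moved about 0.4 mm, so it is solid. I hold briefly, then lift away.

carry_out:
  targets: [0, 0, 0, 0, 0, 0, 0, 0, 0, 0, 0, 0, 0, 0, 0, 0, 0, 0, 0, 0]

```text
time_s: 12.12
ee_pos: [0.5764, 0.0316, 0.0441]
ee_rot: [[0.05, 0.999, 0.001], [0.999, -0.05, 0.0], [0.0, 0.001, -1.0]]
contact_force: [-4.0, -0.1, 13.5]
gripper_width: 0.007
finger_force: 6.8
```

carry_out:
  targets: [0, 0, -2, 0, 0, 0, -8, 0, 0, 0, -30, 0, 0, 0, -60, 0, 0, 0, -100, 0]

```text
time_s: 12.53
ee_pos: [0.574, 0.0313, 0.1405]
ee_rot: [[0.05, 0.999, -0.006], [0.999, -0.05, -0.0], [-0.001, -0.006, -1.0]]
contact_force: [0.6, 0.6, 0.9]
gripper_width: 0.003
finger_force: 0.0
```

carry_out:
  targets: [30, 0, -20, 0, 60, 0, -20, 0, 90, 0, -20, 0, 120, 0, -20, 0, 120, 0, -20, 0]

```text
time_s: 12.95
ee_pos: [0.581, 0.1613, 0.1619]
ee_rot: [[0.039, 0.999, -0.0], [0.999, -0.039, 0.007], [0.007, -0.0, -1.0]]
contact_force: [0.2, 1.3, -0.0]
gripper_width: 0.004
finger_force: 0.0
```

```bash
python3 - <<'E'
from h import *
snap('scene','scene8');snap('side','side8')
s=read_state();print(s['time_s'],s['ee_pos'],s['contact_force'])
for n in('6','8'):
    c=dict(np.load(f'pics/side{n}.npz'));W=cloud(c)*1000;m=(abs(W[...,2]-74)<8)&(abs(W[...,0]-503)<100)&(abs(W[...,1]+62)<125)
    P=W[m];g=np.linalg.lstsq(np.c_[P[:,:2],np.ones(len(P))],P[:,2],rcond=None)[0];print(n,'top z at corner',g@[576,34,1],'centre',g@[503,-62,1])
    print(cv2.boxPoints(cv2.minAreaRect(P[:,:2].astype(np.float32))).round(1).tolist())
E
python3 m.py scene8
```

```text
13.05 [0.58167435 0.15319375 0.16149786] [ 0.67403864 -0.21815236  0.06583535]
6 top z at corner 75.4146754304511 centre 74.91464403558817
[[410.1000061035156, -179.10000610351562], [582.0, -188.5], [595.2999877929688, 53.20000076293945], [423.3999938964844, 62.599998474121094]]
8 top z at corner 75.35873682190291 centre 74.90324544958376
[[410.5, -180.0], [581.9000244140625, -189.6999969482422], [595.7000122070312, 54.0], [424.29998779296875, 63.599998474121094]]
scene8 unit [[411.0, -179.0], [585.0, -189.0], [599.0, 51.0], [426.0, 61.0]] 6383
scene8 wedge [[554.0, 64.0], [597.0, 62.0], [599.0, 107.0], [556.0, 109.0]] 322
slope [-0.01226668  0.13161547  7.15326346] heading deg 95.32463707437883 thin(z=1.5) y at x=570 10.171638043630198
```

The unit is still level and in place, and the wedge hasn't moved. Handing in.

```bash
python3 -c "
from workcell import hand_in
print(hand_in())"
```

```text
the job is handed in; nothing more can be done
None
```

Job handed in at about 13 s of the 54 s: the wedge was pushed tight under the bare stud at about 6.6 N, the unit stayed in place to within about 1 mm, a 13 N press over the corner moved it only about 0.4 mm, and the hand is clear.

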